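Clamp a painted panel in the crank vise

TASK

Take the small panel painted with the olive-green river landscape out of the drying rack and stand it upright on the bed of the blue vise, between the jaws and roughly midway along them, with its painted side facing away from the crank. Then wind the crank clockwise until the jaws grip the panel firmly, and let go. Leave the other two panels and the two jars where they are.

Things in the scene. Friction and masses are not known exactly. Their poses are not given: they have to be found in the camera images.
- river_panel: The panel to clamp: a square wooden block panel 20 thick (own x) x 130 wide (own y) x 130 high (own z), about 0.2 kg, standing on edge in one of the three rack slots. Olive-green strip round its top edge; its +x face is painted (cream sky, olive bank, two dark poplars, gold water), the back is bare plywood. Origin: centre of its underside.
- painted_side (a point): Centre of the painted face of the river panel: 10 in front (+x) of its mid-plane, 65 above its underside.
- sea_panel: Another panel of the same size and axes, blue sea picture and blue top edge, standing in another slot. Leave it. Origin: centre of its underside.
- poppy_panel: Another panel of the same size and axes, red poppy field and red top edge, standing in another slot. Leave it. Origin: centre of its underside.
- rack: Fixed plywood drying rack, base 250 (x) x 150 (y) x 12 high, with three slots across it at x = -80, 0 and +80. Each slot is 26 wide between two wooden ridges 8 thick that rise to 42; panels stand in it on the base (12 up), painted faces to the rack's +x. Origin: centre of its underside.
- vise: Fixed blue vise; its x axis runs from the crank end to the fixed jaw. Bed 100 wide (y), its top 40 above the table, x -75 to +70. Fixed jaw at the far end: face at x = +35, top 95 up. Moving wooden jaw: 25 thick, 100 wide, top 95 up. Screw bracket x -75 to -55, 50 wide, top 85 up. Foot flange 150 wide, 10 high. Crank axis along x, 72 above the table. Origin: centre of the underside, on the table.
- jaw (a joint): Travel of the moving jaw towards the fixed one, m: gap between the jaws = 0.050 - value. It starts between about 0.002 and 0.018, and meets a 20 mm panel seated on the fixed jaw at 0.030.
- jaw_face (a point): Centre of the moving jaw's gripping face (68.5 above the table).
- crank (a joint): Crank angle, rad, grows as it turns clockwise seen from the crank end (rotation about the vise's +x), closing the jaw 12 mm per turn. At 0 and at whole turns the handle is straight up; after a quarter turn clockwise it points to the vise's -y. The crank stays where it is left and holds the clamping force.
- crank_grip (a point): Point on the axis of the red crank handle to hold: vise x = -148, 38 from the crank axis. The handle is a freely spinning round sleeve 18 in diameter and 70 long parallel to the vise's x axis (x = -102 to -172); the crank arm is at x -89 to -99 and the hub, 25 in diameter, ends at x = -105. It turns with about 7 to 9 N at the handle, more once the jaw presses.
- jar_a: Glass jar with a black lid and a paper label, 66 in diameter, 100 high, standing between vise and rack. Leave it. Origin: centre of its underside.
- jar_b: Glass jar with a black lid, no label, 66 in diameter, 105 high, towards the far edge of the table. Leave it. Origin: centre of its underside.

How it is judged:
On the way:
1. the river panel stands upright on the vise's bed between the open jaws, let go (y of river_panel in the frame of vise between -0.03 and 0.03 m and z of river_panel in the frame of vise between 0.036 and 0.046 m and x of river_panel in the frame of vise between -0.02 and 0.035 m and angle between river_panel's own z axis and vertical below 0.12 rad and contact force between river_panel and the fingers below 0.1 N), for 0.2 s.
At the end, for the whole second after the job is handed in: River panel on the vise's bed (height within 6 mm), upright and square to the jaws within 3.4 degrees, within 30 mm of mid-jaw, painted face at the fixed jaw (within 5 mm), the moving jaw pressing on it with over 8 N; panel and crank at rest (y of river_panel in the frame of vise between -0.03 and 0.03 m and z of river_panel in the frame of vise between 0.036 and 0.046 m and x of painted_side in the frame of vise between 0.03 and 0.04 m and angle between river_panel's own z axis and vertical below 0.06 rad and angle between the x axis of river_panel and the x axis of vise, either way round below 0.06 rad and contact force between jaw and river_panel above 8 N and linear speed of river_panel below 0.01 m/s and velocity of joint crank between -0.1 and 0.1 rad/s); the robot touches nothing.
It fails at once if the sea or poppy panel shifted by more than 30 mm (distance of any of sea_panel, poppy_panel from where it was at the start of the episode above 0.03 m).
It fails at once if a jar shifted by more than 30 mm or tipped (distance of any of jar_a, jar_b from where it was at the start of the episode above 0.03 m or angle between any of jar_a, jar_b's own z axis and vertical above 0.5 rad).
It also fails if it takes over 67 s, if anything falls off the work surface, if the arm or the gripper's body presses on something with over 40 N, if the wrist force passes 120 N, or if a joint passes its speed limit or range.

ROBOT

A 6-joint arm with a two-finger parallel gripper is mounted at the origin on the work surface. World frame = base frame: x ahead of the robot, y to its left, z up, the work surface at z = 0. Lengths are in m, angles in rad, forces in N, time in s.
With the tool pointing down it reaches from about 0.425 to 0.95 m from the base axis. Payload 3.5 kg.
Tool frame: the origin (TCP) lies between the finger pads; the fingertips stand 19 mm ahead of it and the grasp point (between the pads) is the TCP (ctrl.nose_length is the distance from the TCP to the fingertips, in m); z points along the fingers, y is the line along which they close (so a half turn about z gives the same grasp; the last joint's range is limited). The gripper opens to 85 mm and grips with 20 to 120 N. Pads are 22 mm wide; open, the fingers measure 114 mm over their backs; the gripper's body (76 mm by 85 mm) begins 54 mm behind the grasp point. The pads swing forward as they close: fully open they stand 13 mm farther back than shut.
Start: joints at [1.081, 0.286, 1.577, -0, 1.279, -0.15], TCP at [0.225, 0.636, 0.25] pointing down, gripper open.
Joint ranges: [-2.77, 2.77], [-0.9, 2.22], [0.21, 2.48], [-1.53, 4.67], [0.24, 2.81], [-2.84, 2.84]. Speed limits (rad/s): [2.79, 2.79, 3.14, 3.14, 3.14, 3.14].

INTERFACE

Orientations are given as a unit quaternion [x, y, z, w].
In Python, from plant import ctrl gives the robot as it stands.
- The arm moves only by the tool apply_moves, never from a script. Its argument "series" is a list of rows, each a list of 6 numbers: the shift along the world's x, y, z scaled (see below), then the turn, a rotation vector about the world's x, y, z scaled (see below). A call has 1 to 20 rows; each row is the pose to reach, as a shift and turn from the pose commanded when the call began; what a row does not reach only later rows make up. The controller multiplies each number of a shift by 0.8 m and each number of a turn by 45 degrees. A row lasts 1/8 s, in which the tool goes at most 62.5 mm and 10.7 degrees, less where a joint would pass 70% of its speed; a pose out of reach is approached as far as the arm can. A call with a number of a shift or a turn outside -1 to 1 is refused whole. A call with a gripper value outside its range is refused whole. "jaw" is the opening, from 0 (shut) to 1 (fully open), set as the call begins (left out, the last holds). The fingers move at their own pace and stop on an object; "squeeze" is the grip in N (left out, the last holds). Time passes only in rows, so rows that repeat a pose let the fingers close. It gives the time, the measured TCP pose, the force, the opening and the grip force at its end, in the units of the state.
- ctrl.get_state(): the state, without advancing time (a new reading comes with each control period).
- ctrl.read_camera(name): name is "scene" or "top" or "wrist"; returns the picture (420x560x3 uint8, red, green, blue); there is no depth.
- ctrl.get_calibration(name): a dict with "fx", "fy", "cx", "cy" (pixels), "dist_coeffs" ([k1, k2, p1, p2, k3] as OpenCV has them; the pictures are not rectified), "xyz" and "orientation" of the camera in the world; the wrist camera has in their place "hand_eye" (4x4, takes a point from camera to tool coordinates, whose origin is the TCP and whose axes are the flange's). Camera axes: x right, y up, looking along -z (the intrinsics and any distortion apply to the point x, -y, -z); pixel columns grow to the right and rows downward; lengths in m; the calibration is good to about 2 mm. A picture is of the moment at which its call begins: read the wrist's pose just before it. get_calibration takes no time and is no camera call.
- ctrl.sign_off(): hands the job in; it is judged then, once.
Trained networks look in the newest picture that a camera, given by its name, has taken for a name from the list of things; names that differ only in an ending like _2 or _b are one class to them, and where a whole thing is asked for, a point or a joint stands for the part that bears it (a point fixed in the world has none). Each returns a list of dicts, best first, with "p" (0 to 1); they miss things now and then, are a little off and sometimes report something else, mostly with a low value. They report only what shows in the picture. A call takes as long as a camera call.
- ctrl.boxes_of(thing, camera): "xy" ([column, row] as shares, 0 to 1, of the picture: columns of its width, rows of its height, amid what is visible of it).
- ctrl.silhouettes(thing, camera): "pixels" (420x560 bool, what is visible of it) and "xy" ([column, row] as shares, 0 to 1, of the picture: columns of its width, rows of its height, amid what is visible of it).
The state is a dict: "time": time; "qpos": joint angles; "dq": joint speeds; "joint_efforts": joint torques, N m; "eef_pos": TCP position; "tcp_rot": TCP orientation; "contact_force": force on the tool from outside, world axes, zero at the start; "wrist_torque": the same for the moment, N m; "opening": opening from 0.0 (shut) to 1.0 (fully open); "finger_force": force on a finger pad.
Only numpy, scipy, OpenCV 4.12 (cv2) and the standard library are available. Lean on these libraries where they do the work, as an engineer would, in place of code of your own. Each camera call takes 0.05 s, during which the arm holds its last target. There are 200 camera calls.

## Working session

There is one attempt and no reset: what is moved stays moved. The work goes in short steps, Python scripts to look and compute and a tool call to move; the robot and the scene stay as the last step left them, time stands still between calls to the robot, and variables do not carry over. Pictures are saved under pics/ and viewed, at most 13 in all, crops included, and the job is handed in when it is done.

Besides the shell and the picture viewer there is one more tool, called after ">>>" by a JSON object that holds its "op" and its "data", one argument or row to a line. apply_moves: Moves the arm, as the interface text tells. Shifts and turns lie within -1 to 1; 1 stands for 0.8 m of shift or 45 degrees of turn. Its arguments: {"type":"object","properties":{"series":{"type":"array"},"jaw":{"type":"number"},"squeeze":{"type":"number"}},"required":["series"]}

```bash
mkdir -p pics
cat > h.py <<'E'
import numpy as np, cv2
from plant import ctrl
from scipy.spatial.transform import Rotation as R
def cam(n, st=None):
    c=ctrl.get_calibration(n)
    K=np.array([[c['fx'],0,c['cx']],[0,c['fy'],c['cy']],[0,0,1]]);d=np.array(c['dist_coeffs'],float)
    if 'hand_eye' in c:
        T=np.eye(4);st=st or ctrl.get_state();T[:3,:3]=R.from_quat(st['tcp_rot']).as_matrix();T[:3,3]=st['eef_pos']
        T=T@np.array(c['hand_eye'])
    else:
        T=np.eye(4);T[:3,:3]=R.from_quat(c['orientation']).as_matrix();T[:3,3]=c['xyz']
    return K,d,T
def unproj(C,px,z):
    K,d,T=C
    u=cv2.undistortPoints(np.array(px,float).reshape(-1,1,2),K,d).reshape(-1,2)
    r=np.c_[u[:,0],-u[:,1],-np.ones(len(u))]@T[:3,:3].T
    return T[:3,3]+r*((z-T[2,3])/r[:,2])[:,None]
def proj(C,P):
    K,d,T=C
    p=(np.array(P,float).reshape(-1,3)-T[:3,3])@T[:3,:3]
    p=p*[1,-1,-1]
    return cv2.projectPoints(p,np.zeros(3),np.zeros(3),K,d)[0].reshape(-1,2)
def shot(n,f=None):
    st=ctrl.get_state();im=ctrl.read_camera(n)
    if f: cv2.imwrite(f'pics/{f}.png',im[:,:,::-1])
    return im,cam(n,st)
E
python3 - <<'E'
from h import *
for n in('scene','top'):
    im,C=shot(n,n);print(n,C[2].round(3).tolist(),C[0][0,0])
    for t in('river_panel','sea_panel','poppy_panel','rack','vise','jaw','crank_grip','jar_a'):
        print(t,[( (np.array(r['xy'])*[560,420]).round().tolist(),round(r['p'],2)) for r in ctrl.boxes_of(t,n)[:3]])
E
```

```text
scene [[0.769, -0.513, 0.381, 0.927], [0.639, 0.603, -0.478, -0.406], [0.015, 0.611, 0.791, 0.778], [0.0, 0.0, 0.0, 1.0]] 534.2169306974856
river_panel [([213.0, 323.0], 0.82), ([214.0, 352.0], 0.68)]
sea_panel [([129.0, 262.0], 0.7)]
poppy_panel []
rack [([216.0, 351.0], 0.95)]
vise []
jaw [([317.0, 136.0], 0.79)]
crank_grip [([258.0, 107.0], 0.6)]
jar_a [([296.0, 246.0], 0.8), ([395.0, 257.0], 0.68)]
top [[-0.207, 0.949, -0.236, 0.444], [-0.978, -0.2, 0.053, 0.021], [0.003, 0.242, 0.97, 0.742], [0.0, 0.0, 0.0, 1.0]] 383.46428569000585
river_panel [([383.0, 157.0], 0.68), ([205.0, 336.0], 0.28)]
sea_panel []
poppy_panel [([401.0, 200.0], 0.84)]
rack [([385.0, 224.0], 0.56)]
vise [([183.0, 270.0], 0.78), ([221.0, 134.0], 0.57), ([383.0, 160.0], 0.44)]
jaw [([176.0, 271.0], 0.59)]
crank_grip [([204.0, 335.0], 0.64), ([222.0, 134.0], 0.42)]
jar_a [([223.0, 134.0], 0.72), ([276.0, 196.0], 0.55)]
```

View pics/scene.png

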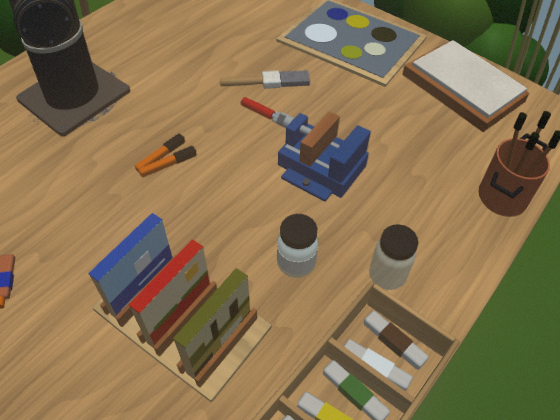

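View pics/top.png

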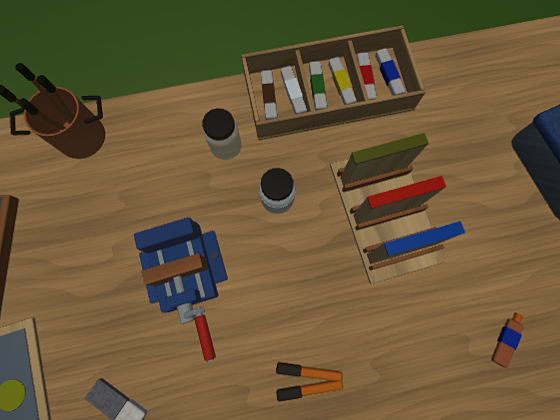

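The scene picture shows the rack at lower left with sea, poppy and river panels (river at about 215,325, painted side towards the camera), and the vise at (325,150) with its red handle at (258,107). In the top picture, the river panel is at (385,157), the vise at (180,265), and the handle at (205,337). I need close-ups for the corners.

Run:
```python
import cv2
im=cv2.imread('pics/top.png')
for n,(x,y,w,h) in dict(v=(120,205,120,160),r=(325,125,150,160)).items():
    c=cv2.resize(im[y:y+h,x:x+w],None,fx=3.75,fy=3.75,interpolation=cv2.INTER_CUBIC)
    globals()[n]=c
c=cv2.resize(cv2.hconcat([v,r]),None,fx=.79,fy=.79)
print(c.shape, 800/270)
cv2.imwrite('pics/crop1.png',c)
```

```text
(474, 799, 3) 2.962962962962963
```

View pics/crop1.png

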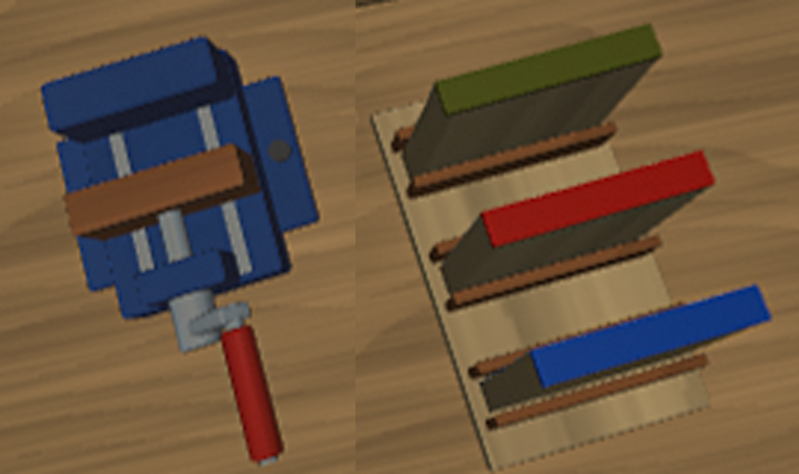

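The crop gives the corners of the panel strips and both jaw tops. I'll fit the rack and vise poses from them and check against the known sizes.

```bash
cat > fit.py <<'E'
from h import *
from scipy.optimize import least_squares
s=2.9625
V=lambda a:np.array(a,float)/s+[120,205]
RK=lambda a:(np.array(a,float)-[355.5,0])/s+[325,125]
C=cam('top')
def M(p,P): 
    c,q=np.cos(p[2]),np.sin(p[2]);P=np.array(P,float)
    return np.c_[p[0]+c*P[:,0]-q*P[:,1],p[1]+q*P[:,0]+c*P[:,1],P[:,2]]
def strip(a):
    w=unproj(C,RK(a),.142);print('strip c',w.mean(0).round(4),'sizes',np.linalg.norm(np.diff(w,axis=0),axis=1).round(4),'yaw',np.arctan2(*(w[0]-w[1]+w[3]-w[2])[1::-1]).round(3)-np.pi/2)
    return w
strip([(437,82),(648,24),(661,53),(441,114)])
strip([(482,214),(703,151),(714,184),(491,248)])
strip([(530,350),(758,286),(770,319),(544,387)])
f=unproj(C,V([(42,88),(208,37),(219,84),(54,132)]),.095)
m=unproj(C,V([(65,198),(237,145),(245,190),(78,236)]),.095)
hd=unproj(C,V([(237,330),(268,462)]),.11)
print(f.round(4),m.round(4))
def res(p,full=False):
    j=p[3]
    Pf=[(.07,.05,.095),(.07,-.05,.095),(.035,-.05,.095),(.035,.05,.095)]
    xm=-.015+j
    Pm=[(xm,.05,.095),(xm,-.05,.095),(xm-.025,-.05,.095),(xm-.025,.05,.095)]
    Pb=[(-.075,-.05,.04)]
    Pl=[(.04,-.075,.01)]
    o=V([(42,88),(208,37),(219,84),(54,132),(65,198),(237,145),(245,190),(78,236),(289,270)])
    return (proj(C,M(p,Pf+Pm+Pb))-o).ravel()
r=least_squares(res,[.45,.2,.2,.01],loss='soft_l1')
print('vise',r.x.round(4),'res',np.abs(r.fun).reshape(-1,2).round(1).tolist())
a=j=r.x[3];th=0
# handle: angle from centre of handle projection
o=V([(226,332),(268,458)])
g=lambda q:(proj(C,M(r.x,[(-.102,-.038*np.sin(q[0]),.072+.038*np.cos(q[0])),(-.172,-.038*np.sin(q[0]),.072+.038*np.cos(q[0]))]))-V([(237,330),(267,460)])).ravel()
for q0 in(.5,1.5,2.5,3.5,-1):
    q=least_squares(g,[q0]);print('crank',q.x%(2*np.pi),q.cost)
print('crank from jaw',2*np.pi*j/.012%(2*np.pi))
print('grip axis',M(r.x,[(-.148,0,.072)]),ctrl.get_state()['time'])
E
python3 fit.py
```

```text
strip c [ 0.6612 -0.2116  0.142 ] sizes [0.1281 0.0189 0.1328] yaw 0.07520367320510335
strip c [ 0.5805 -0.2178  0.142 ] sizes [0.1308 0.0197 0.1311] yaw 0.07520367320510335
strip c [ 0.5012 -0.2239  0.142 ] sizes [0.1308 0.0187 0.1296] yaw 0.07020367320510346
[[0.6145 0.2426 0.095 ]
 [0.6247 0.1442 0.095 ]
 [0.5957 0.1422 0.095 ]
 [0.5876 0.2389 0.095 ]] [[0.5489 0.2372 0.095 ]
 [0.5585 0.1375 0.095 ]
 [0.5323 0.1371 0.095 ]
 [0.5263 0.2327 0.095 ]]
vise [0.5549 0.1868 0.0956 0.014 ] res [[0.8, 2.9], [0.2, 2.6], [1.1, 0.5], [0.5, 1.6], [0.4, 0.2], [0.3, 0.1], [1.3, 1.1], [0.7, 1.5], [0.6, 1.2]]
crank [0.70126286] 2.1408696128970286
crank [0.70126287] 2.1408696128970055
crank [2.84228035] 4.295313782695442
crank [2.84228032] 4.2953137826950964
crank [0.70126287] 2.140869612896897
crank from jaw 1.0249329860487295
grip axis [[0.40757276 0.17271754 0.072     ]] 0.9
```

```bash
cat >> h.py <<'E'
def down(ydir):  # tool z down, tool y along angle ydir
    y=np.array([np.cos(ydir),np.sin(ydir),0]);z=np.array([0,0,-1.]);return R.from_matrix(np.c_[np.cross(y,z),y,z])
def plan(pos,rot,st=None):
    st=st or ctrl.get_state()
    d=(np.array(pos)-st['eef_pos'])/.8
    r=(rot*R.from_quat(st['tcp_rot']).inv()).as_rotvec()/np.deg2rad(45)
    return d.round(4).tolist()+r.round(4).tolist()
E
python3 - <<'E'
from h import *
st=ctrl.get_state();print(R.from_quat(st['tcp_rot']).as_matrix().round(3).tolist())
for a in(.076,.076+np.pi):print(plan([.661,-.2116,.26],down(a)))
print(ctrl.get_calibration('wrist')['hand_eye'])
E
```

```text
[[-0.943, 0.333, 0.0], [0.333, 0.943, 0.0], [0.0, 0.0, -1.0]]
[0.5451, -1.06, 0.0121, -0.0001, 0.0001, -1.4706]
[0.5451, -1.06, 0.0121, -0.0001, -0.0001, 2.5294]
[[-7.59960639e-05  9.47102190e-01  3.20932136e-01  8.24490389e-02]
 [ 9.99999996e-01  8.48998936e-05 -1.37499835e-05  2.77754211e-04]
 [-4.02697437e-05  3.20932134e-01 -9.47102193e-01 -1.24374425e-01]
 [ 0.00000000e+00  0.00000000e+00  0.00000000e+00  1.00000000e+00]]
```

>>> {"op": "apply_moves", "data": {
  "series": [
    [0.27,-0.53,0.05,0,0,-0.735],
    [0.27,-0.53,0.05,0,0,-0.735],
    [0.27,-0.53,0.05,0,0,-0.735],
    [0.27,-0.53,0.05,0,0,-0.735],
    [0.27,-0.53,0.05,0,0,-0.735],
    [0.27,-0.53,0.05,0,0,-0.735],
    [0.27,-0.53,0.05,0,0,-0.735],
    [0.27,-0.53,0.05,0,0,-0.735],
    [0.27,-0.53,0.05,0,0,-0.735]
  ],
  "jaw": 0.8
}}

```text
time: 2.02
eef_pos: [0.4422, 0.2103, 0.291]
tcp_rot: [0.445, 0.896, 0.0, 0.001]
contact_force: [-0.6, 0.5, -0.3]
opening: 0.804
finger_force: 0.0
```

>>> {"op": "apply_moves", "data": {
  "series": [
    [0.275,-0.53,0.0,0,0,-0.735],
    [0.275,-0.53,0.0,0,0,-0.735],
    [0.275,-0.53,0.0,0,0,-0.735],
    [0.275,-0.53,0.0,0,0,-0.735],
    [0.275,-0.53,0.0,0,0,-0.735],
    [0.275,-0.53,0.0,0,0,-0.735],
    [0.275,-0.53,0.0,0,0,-0.735],
    [0.275,-0.53,0.0,0,0,-0.735],
    [0.275,-0.53,0.0,0,0,-0.735],
    [0.275,-0.53,0.0,0,0,-0.735]
  ]
}}

```text
time: 3.28
eef_pos: [0.661, -0.21, 0.2898]
tcp_rot: [0.679, 0.734, 0.0, -0.001]
contact_force: [1.4, 0.0, -0.5]
opening: 0.799
finger_force: 0.0
```

Run:
```python
from h import *
im,C=shot('wrist','w1')
st=ctrl.get_state();print(st['eef_pos'],st['contact_force'])
c,s=np.cos(.076),np.sin(.076)
P=[(.6612+c*a-s*b,-.2116+s*a+c*b,.142) for a,b in((.01,.065),(.01,-.065),(-.01,-.065),(-.01,.065))]
p=proj(C,P);print(p.round(1))
im=im.copy();cv2.polylines(im,[p.round().astype(int).reshape(-1,1,2)],True,(255,255,255),1);cv2.imwrite('pics/w1.png',im[:,:,::-1])
```

```text
[ 0.66088485 -0.20970527  0.29015385] [-0.13248837  0.92467032 -0.62495818]
[[292.7 120. ]
 [290.7 269.5]
 [268.4 269.5]
 [266.9 120. ]]
```

View pics/w1.png

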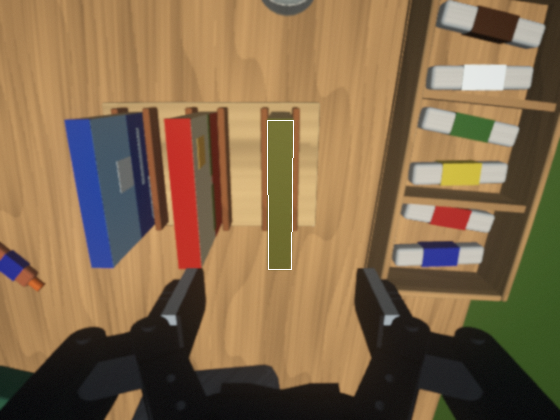

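The wrist view matches the predicted outline of the olive strip (267–293, 120–270). I'll descend and grip.

>>> {"op": "apply_moves", "data": {
  "series": [
    [0,-0.002,-0.06,0,0,0],
    [0,-0.002,-0.12,0,0,0],
    [0,-0.002,-0.16,0,0,0],
    [0,-0.002,-0.19,0,0,0],
    [0,-0.002,-0.217,0,0,0],
    [0,-0.002,-0.217,0,0,0]
  ],
  "jaw": 0.55
}}

```text
time: 4.08
eef_pos: [0.6598, -0.2116, 0.1147]
tcp_rot: [0.679, 0.734, -0.001, -0.002]
contact_force: [0.2, -0.2, 0.5]
opening: 0.548
finger_force: 0.0
```

>>> {"op": "apply_moves", "data": {
  "series": [
    [0,0,0,0,0,0],
    [0,0,0,0,0,0],
    [0,0,0,0,0,0],
    [0,0,0,0,0,0],
    [0,0,0,0,0,0],
    [0,0,0,0,0,0]
  ],
  "jaw": 0,
  "squeeze": 50
}}

```text
time: 4.82
eef_pos: [0.6619, -0.2135, 0.1187]
tcp_rot: [0.68, 0.734, 0.001, 0.001]
contact_force: [-1.1, 1.8, 5.8]
opening: 0.227
finger_force: 50.5
```

>>> {"op": "apply_moves", "data": {
  "series": [
    [0,0,0.03,0,0,0],
    [0,0,0.08,0,0,0],
    [0,0,0.15,0,0,0],
    [0,0,0.21,0,0,0],
    [0,0,0.21,0,0,0]
  ]
}}

```text
time: 5.45
eef_pos: [0.6627, -0.2142, 0.2906]
tcp_rot: [0.68, 0.734, 0.001, 0.005]
contact_force: [1.3, 0.1, -1.7]
opening: 0.225
finger_force: 49.9
```

Run:
```python
from h import *
st=ctrl.get_state();print(st['eef_pos'],st['opening'],st['contact_force'])
print(plan([.5718,.1884,.27],down(.0956)))
```

```text
[ 0.6626986  -0.21423373  0.29059201] 0.22468457395505667 [ 1.25980681  0.13055625 -1.71910992]
[-0.1136, 0.5033, -0.0257, 0.0059, 0.0116, 0.0245]
```

>>> {"op": "apply_moves", "data": {
  "series": [
    [-0.014,0.063,0,0,0,0.025],
    [-0.028,0.126,0,0,0,0.025],
    [-0.042,0.189,0,0,0,0.025],
    [-0.056,0.252,0,0,0,0.025],
    [-0.07,0.315,0,0,0,0.025],
    [-0.084,0.378,0,0,0,0.025],
    [-0.098,0.44,-0.01,0,0,0.025],
    [-0.114,0.502,-0.026,0,0,0.025],
    [-0.114,0.502,-0.026,0,0,0.025],
    [-0.114,0.502,-0.026,0,0,0.025]
  ]
}}

```text
time: 6.7
eef_pos: [0.569, 0.1881, 0.2617]
tcp_rot: [0.672, 0.74, -0.002, -0.001]
contact_force: [0.4, -0.4, -1.8]
opening: 0.227
finger_force: 49.7
```

Run:
```python
from h import *
im,C=shot('wrist')
st=ctrl.get_state();print(st['eef_pos'],R.from_quat(st['tcp_rot']).as_matrix().round(3).tolist())
from fit import M
p0=[.5549,.1868,.0956]
j=.0133;xm=-.015+j
im=im.copy()
for P in([(.07,.05,.095),(.07,-.05,.095),(.035,-.05,.095),(.035,.05,.095)],[(xm,.05,.095),(xm,-.05,.095),(xm-.025,-.05,.095),(xm-.025,.05,.095)]):
    p=proj(C,M(p0,P));print(p.round(1).tolist());cv2.polylines(im,[p.round().astype(int).reshape(-1,1,2)],True,(255,255,255),1)
cv2.imwrite('pics/w2.png',im[:,:,::-1])
```

```text
[0.56952801 0.1875199  0.26246918] [[-0.095, 0.995, -0.002], [0.995, 0.095, -0.001], [-0.001, -0.002, -1.0]]
strip c [ 0.6612 -0.2116  0.142 ] sizes [0.1281 0.0189 0.1328] yaw 0.07520367320510335
strip c [ 0.5805 -0.2178  0.142 ] sizes [0.1308 0.0197 0.1311] yaw 0.07520367320510335
strip c [ 0.5012 -0.2239  0.142 ] sizes [0.1308 0.0187 0.1296] yaw 0.07020367320510346
[[0.6145 0.2426 0.095 ]
 [0.6247 0.1442 0.095 ]
 [0.5957 0.1422 0.095 ]
 [0.5876 0.2389 0.095 ]] [[0.5489 0.2372 0.095 ]
 [0.5585 0.1375 0.095 ]
 [0.5323 0.1371 0.095 ]
 [0.5263 0.2327 0.095 ]]
vise [0.5549 0.1868 0.0956 0.014 ] res [[0.8, 2.9], [0.2, 2.6], [1.1, 0.5], [0.5, 1.6], [0.4, 0.2], [0.3, 0.1], [1.3, 1.1], [0.7, 1.5], [0.6, 1.2]]
crank [0.70126286] 2.1408696128970286
crank [0.70126287] 2.1408696128970055
crank [2.84228035] 4.295313782695442
crank [2.84228032] 4.2953137826950964
crank [0.70126287] 2.140869612896897
crank from jaw 1.0249329860487295
grip axis [[0.40757276 0.17271754 0.072     ]] 6.75
[[346.6, 134.4], [339.9, 243.4], [302.4, 243.3], [305.0, 134.3]]
[[261.2, 134.2], [263.0, 243.3], [236.2, 243.2], [231.5, 134.2]]
```

View pics/w2.png

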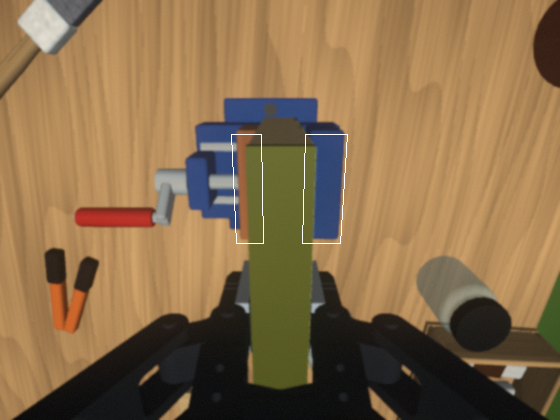

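Run:
```python
import cv2
im=cv2.imread('pics/w2.png')[85:255,60:360]
cv2.imwrite('pics/w2c.png',cv2.resize(im,None,fx=2.66,fy=2.66,interpolation=cv2.INTER_CUBIC))
```

```text
(no output)
```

View pics/w2c.png

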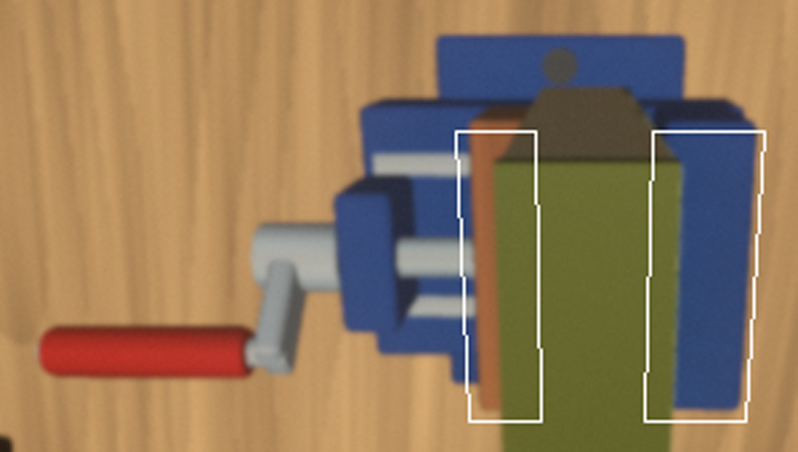

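```bash
cat > fit2.py <<'E'
from h import *
from fit import M,V
from scipy.optimize import least_squares
Ct=cam('top');Cw=cam('wrist')
W=lambda a:np.array(a,float)/2.66+[60,85]
def res(p):
    xm=-.015+p[3];xo=p[4];h=.095
    Pt=[(xo,.05,h),(xo,-.05,h),(.035,-.05,h),(.035,.05,h),(xm,.05,h),(xm,-.05,h),(xm-.025,-.05,h),(xm-.025,.05,h),(-.075,-.05,.04)]
    a=proj(Ct,M(p,Pt))-V([(42,88),(208,37),(219,84),(54,132),(65,198),(237,145),(245,190),(78,236),(289,270)])
    Pw=[(xo,.05,h),(xo,-.05,h),(xm-.025,.05,h),(xm-.025,-.05,h)]
    b=proj(Cw,M(p,Pw))-W([(756,122),(742,408),(470,120),(482,408)])
    return np.r_[a,b].ravel()
r=least_squares(res,[.555,.187,.096,.0133,.065],loss='soft_l1',x_scale=[.01,.01,.01,.01,.01])
p=r.x
print('FIT',p.round(4),r.fun.reshape(-1,2).round(1).tolist())
g=lambda q:(proj(Ct,M(p,[(x,-.038*np.sin(q[0]),.072+.038*np.cos(q[0])) for x in(-.102,-.172)]))-V([(237,330),(267,460)])).ravel()
gw=lambda q:(proj(Cw,M(p,[(x,-.038*np.sin(q[0]),.072+.038*np.cos(q[0])) for x in(-.102,-.172)]))-W([(252,353),(40,352)])).ravel()
for G in(g,gw):
    q=least_squares(G,[.8]);print('FIT crank',q.x,q.fun.round(1))
st=ctrl.get_state();print('FIT',st['eef_pos'],M(p,[(x,0,0) for x in(.0,.018,-.148)]).round(4))
E
python3 fit2.py | grep FIT
```

```text
FIT [0.5569 0.1889 0.097  0.015  0.0664] [[-1.7, -1.8], [-1.1, -1.6], [-0.3, -0.4], [-1.8, 0.8], [-1.1, -1.7], [-1.3, -1.7], [-0.2, -2.7], [-2.2, -0.1], [-1.9, 0.3], [-0.3, 0.2], [-1.2, 2.0], [-1.6, 1.1], [-1.5, 2.1]]
FIT crank [0.74653025] [-0.6 -0.1  0.5 -0.1]
FIT crank [0.71391478] [-2.4 -0.3  1.8  0. ]
FIT [0.56952801 0.1875199  0.26246918] [[0.5569 0.1889 0.    ]
```

>>> {"op": "apply_moves", "data": {
  "series": [
    [0.004,0.0025,-0.03,0,0,0],
    [0.004,0.0025,-0.06,0,0,0],
    [0.004,0.0025,-0.08,0,0,0],
    [0.004,0.0025,-0.1,0,0,0],
    [0.004,0.0025,-0.115,0,0,0],
    [0.004,0.0025,-0.13,0,0,0],
    [0.004,0.0025,-0.13,0,0,0]
  ]
}}

```text
time: 7.62
eef_pos: [0.5723, 0.1903, 0.1587]
tcp_rot: [0.672, 0.74, -0.001, -0.001]
contact_force: [0.4, 0.4, -1.6]
opening: 0.231
finger_force: 49.8
```

>>> {"op": "apply_moves", "data": {
  "series": [
    [0,0,-0.004,0,0,0],
    [0,0,-0.008,0,0,0],
    [0,0,-0.01,0,0,0],
    [0,0,-0.01,0,0,0]
  ]
}}

```text
time: 8.12
eef_pos: [0.5729, 0.1904, 0.1519]
tcp_rot: [0.672, 0.74, -0.0, -0.0]
contact_force: [-0.1, -0.2, -1.0]
opening: 0.225
finger_force: 49.7
```

Run:
```python
from h import *
print([ctrl.get_state()[k] for k in('eef_pos','contact_force','wrist_torque')])
im,C=shot('top','t2')
c=im[190:370,110:290]
cv2.imwrite('pics/t2c.png',cv2.resize(c,None,fx=3.3,fy=3.3,interpolation=cv2.INTER_CUBIC)[:,:,::-1])
```

```text
[array([0.57289818, 0.19041656, 0.15187412]), array([-0.06083831, -0.23391238, -1.02176365]), array([-0.06772758, -0.00294297, -0.03243823])]
```

View pics/t2c.png

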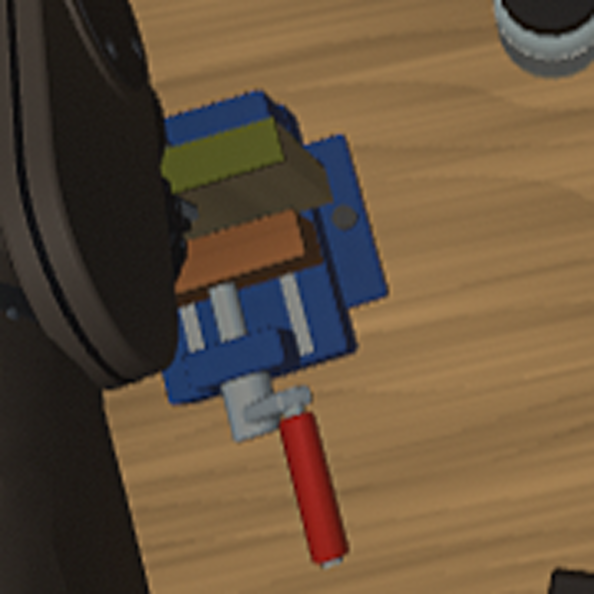

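The panel is between the jaws (olive strip at 225,155 in the crop) with clearance on both sides. I'll lower it onto the bed.

>>> {"op": "apply_moves", "data": {
  "series": [
    [0,0,-0.003,0,0,0],
    [0,0,-0.005,0,0,0],
    [0,0,-0.006,0,0,0],
    [0,0,-0.006,0,0,0]
  ]
}}

```text
time: 8.68
eef_pos: [0.5729, 0.1904, 0.147]
tcp_rot: [0.672, 0.74, -0.0, -0.0]
contact_force: [0.4, 0.8, -2.1]
opening: 0.228
finger_force: 49.7
```

>>> {"op": "apply_moves", "data": {
  "series": [
    [0,0,-0.0015,0,0,0],
    [0,0,-0.003,0,0,0],
    [0,0,-0.003,0,0,0]
  ]
}}

```text
time: 9.05
eef_pos: [0.5732, 0.1906, 0.1467]
tcp_rot: [0.672, 0.74, 0.0, 0.0]
contact_force: [-3.6, 0.3, 6.5]
opening: 0.224
finger_force: 50.8
```

>>> {"op": "apply_moves", "data": {
  "series": [
    [0,0,0,0,0,0],
    [0,0,0,0,0,0],
    [0,0,0,0,0,0],
    [0,0,0.03,0,0,0],
    [0,0,0.08,0,0,0],
    [0,0,0.13,0,0,0],
    [0,0,0.13,0,0,0]
  ],
  "jaw": 0.6
}}

```text
time: 9.93
eef_pos: [0.5751, 0.1908, 0.2535]
tcp_rot: [0.672, 0.74, 0.003, 0.003]
contact_force: [0.6, 1.2, -0.6]
opening: 0.6
finger_force: 0.0
```

Run:
```python
from h import *
im,C=shot('wrist','w3');st=ctrl.get_state()
print(st['eef_pos'])
from fit import M
p=[.5564,.1884,.0965]
g=M(p,[(-.148,-.038*np.sin(.73),.072+.038*np.cos(.73))])[0];print('GRIP',g)
for a in(.0965+np.pi/2,.0965-np.pi/2):print('GRIP',plan([g[0],g[1],.25],down(a),st),st['qpos'])
cv2.imwrite('pics/w3c.png',cv2.resize(im[150:420,30:430],None,fx=2,fy=2,interpolation=cv2.INTER_CUBIC)[:,:,::-1])
```

```text
[0.57381923 0.1905319  0.25050996]
strip c [ 0.6612 -0.2116  0.142 ] sizes [0.1281 0.0189 0.1328] yaw 0.07520367320510335
strip c [ 0.5805 -0.2178  0.142 ] sizes [0.1308 0.0197 0.1311] yaw 0.07520367320510335
strip c [ 0.5012 -0.2239  0.142 ] sizes [0.1308 0.0187 0.1296] yaw 0.07020367320510346
[[0.6145 0.2426 0.095 ]
 [0.6247 0.1442 0.095 ]
 [0.5957 0.1422 0.095 ]
 [0.5876 0.2389 0.095 ]] [[0.5489 0.2372 0.095 ]
 [0.5585 0.1375 0.095 ]
 [0.5323 0.1371 0.095 ]
 [0.5263 0.2327 0.095 ]]
vise [0.5549 0.1868 0.0956 0.014 ] res [[0.8, 2.9], [0.2, 2.6], [1.1, 0.5], [0.5, 1.6], [0.4, 0.2], [0.3, 0.1], [1.3, 1.1], [0.7, 1.5], [0.6, 1.2]]
crank [0.70126286] 2.1408696128970286
crank [0.70126287] 2.1408696128970055
crank [2.84228035] 4.295313782695442
crank [2.84228032] 4.2953137826950964
crank [0.70126287] 2.140869612896897
crank from jaw 1.0249329860487295
grip axis [[0.40757276 0.17271754 0.072     ]] 9.975
GRIP [0.41153019 0.14891701 0.10031663]
GRIP [-0.2029, -0.052, -0.0006, -0.0045, 0.0033, 2.0006] [1.52916912e-01 1.31145849e-01 1.75787072e+00 1.59411213e-05
 1.24865701e+00 5.68717681e-02]
GRIP [-0.2029, -0.052, -0.0006, 0.0033, 0.0045, -1.9994] [1.52916912e-01 1.31145849e-01 1.75787072e+00 1.59411213e-05
 1.24865701e+00 5.68717681e-02]
```

View pics/w3c.png

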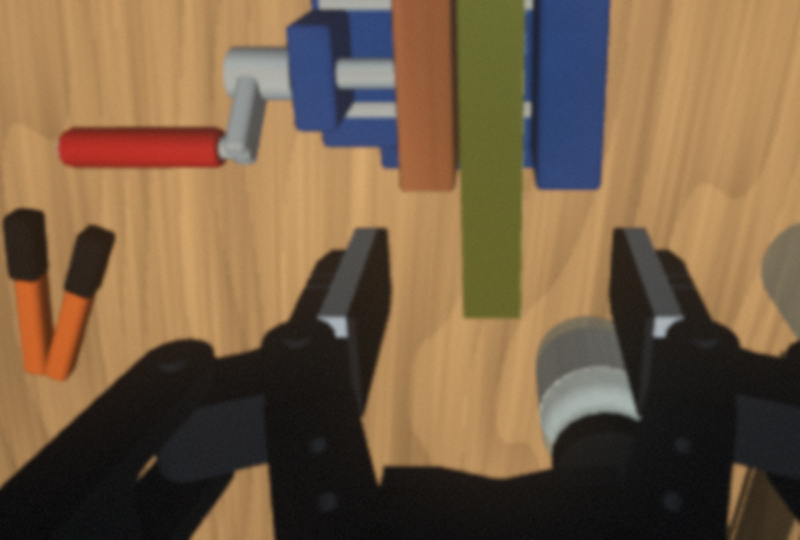

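The panel stands upright, clear of both jaws and let go (strip at 490,150 in the crop). Next I move to the crank handle with the closing direction across it.

>>> {"op": "apply_moves", "data": {
  "series": [
    [-0.1,-0.026,0.01,0,0,-1],
    [-0.1,-0.026,0.01,0,0,-1],
    [-0.1,-0.026,0.01,0,0,-1],
    [-0.1,-0.026,0.01,0,0,-1],
    [-0.1,-0.026,0.01,0,0,-1]
  ]
}}

```text
time: 10.6
eef_pos: [0.492, 0.1694, 0.2546]
tcp_rot: [0.904, 0.427, -0.002, -0.001]
contact_force: [0.0, 0.9, -0.2]
opening: 0.605
finger_force: 0.0
```

>>> {"op": "apply_moves", "data": {
  "series": [
    [-0.1,-0.026,0,0,0,-1],
    [-0.1,-0.026,0,0,0,-1],
    [-0.1,-0.026,0,0,0,-1],
    [-0.1,-0.026,0,0,0,-1],
    [-0.1,-0.026,0,0,0,-1],
    [-0.1,-0.026,0,0,0,-1]
  ]
}}

```text
time: 11.35
eef_pos: [0.4128, 0.1488, 0.2561]
tcp_rot: [0.999, 0.05, -0.001, 0.0]
contact_force: [0.7, -0.5, 0.8]
opening: 0.599
finger_force: 0.0
```

```bash
python3 - <<'E' | grep -v strip
from h import *
im,C=shot('wrist');st=ctrl.get_state()
p=[.5564,.1884,.0965]
def M(P):
    c,s=np.cos(p[2]),np.sin(p[2]);P=np.array(P);return np.c_[p[0]+c*P[:,0]-s*P[:,1],p[1]+s*P[:,0]+c*P[:,1],P[:,2]]
q=.73
P=M([(x,-.038*np.sin(q),.072+.038*np.cos(q)) for x in(-.102,-.148,-.172)])
px=proj(C,P);print(px.round(1),P.round(4),st['eef_pos'],plan(P[1],down(p[2]-np.pi/2),st))
hsv=cv2.cvtColor(im,cv2.COLOR_RGB2HSV);m=((hsv[...,0]<6)|(hsv[...,0]>174))&(hsv[...,1]>170)&(hsv[...,2]>90)
n,l,s_,c_=cv2.connectedComponentsWithStats(m.astype(np.uint8))
for i in range(1,n):
    if s_[i,4]>150: print(s_[i],c_[i])
im=im.copy();cv2.polylines(im,[px.round().astype(int).reshape(-1,1,2)],False,(255,255,255),1);cv2.imwrite('pics/w4.png',im[:,:,::-1])
E
```

```text
[[279.8 142.5]
 [279.6 196.7]
 [279.6 222.9]] [[0.4573 0.1533 0.1003]
 [0.4115 0.1489 0.1003]
 [0.3876 0.1466 0.1003]] [0.41283912 0.14877047 0.2562392 ] [-0.0016, 0.0002, -0.1949, 0.0001, -0.0012, -0.0029]
[ 268  142   20   81 1455] [277.33264605 181.59725086]
```

View pics/w4.png

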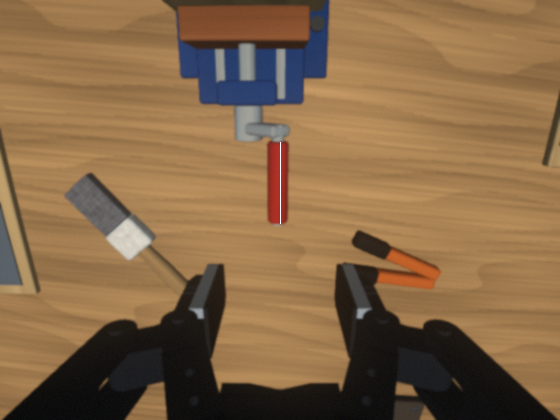

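The handle is where predicted, within 2 mm (278,182). I'll descend and grip it.

>>> {"op": "apply_moves", "data": {
  "series": [
    [-0.0015,0.002,-0.06,0,0,-0.003],
    [-0.0015,0.002,-0.12,0,0,-0.003],
    [-0.0015,0.002,-0.16,0,0,-0.003],
    [-0.0015,0.002,-0.195,0,0,-0.003],
    [-0.0015,0.002,-0.195,0,0,-0.003],
    [-0.0015,0.002,-0.195,0,0,-0.003]
  ]
}}

```text
time: 12.15
eef_pos: [0.4126, 0.1505, 0.1018]
tcp_rot: [0.999, 0.047, 0.001, -0.0]
contact_force: [0.4, -0.3, 0.1]
opening: 0.6
finger_force: 0.0
```

>>> {"op": "apply_moves", "data": {
  "series": [
    [0,0,0,0,0,0],
    [0,0,0,0,0,0],
    [0,0,0,0,0,0],
    [0,0,0,0,0,0],
    [0,0,0,0,0,0],
    [0,0,0,0,0,0]
  ],
  "jaw": 0,
  "squeeze": 60
}}

```text
time: 12.9
eef_pos: [0.4126, 0.1507, 0.1019]
tcp_rot: [0.999, 0.047, 0.001, -0.0]
contact_force: [-1.6, 0.2, 5.9]
opening: 0.186
finger_force: 58.6
```

```bash
cat > circ.py <<'E'
from h import *
import sys
q0,q1,n=map(float,sys.argv[1:4]);th=.0965;r=.038
for q in np.linspace(q0,q1,int(n)+1)[1:]:
    s=-r*(np.sin(q)-np.sin(q0));z=r*(np.cos(q)-np.cos(q0))
    print([float(round(v/.8,4)) for v in(-np.sin(th)*s,np.cos(th)*s,z)])
st=ctrl.get_state();print(st['eef_pos'],st['contact_force'],st['opening'])
E
python3 circ.py .70 3.84 16
```

```text
[0.0006, -0.0065, -0.0067]
[0.0011, -0.0115, -0.0145]
[0.0014, -0.015, -0.0231]
[0.0016, -0.0166, -0.0323]
[0.0016, -0.0165, -0.0416]
[0.0014, -0.0146, -0.0507]
[0.0011, -0.011, -0.0592]
[0.0006, -0.0057, -0.0669]
[-0.0001, 0.0009, -0.0734]
[-0.0008, 0.0087, -0.0785]
[-0.0017, 0.0173, -0.0819]
[-0.0026, 0.0264, -0.0837]
[-0.0034, 0.0356, -0.0835]
[-0.0043, 0.0447, -0.0816]
[-0.0052, 0.0532, -0.078]
[-0.0059, 0.0609, -0.0727]
[0.41256517 0.15072094 0.10194015] [-1.57875183  0.15542851  5.94727537] 0.18620932284424677
```

>>> {"op": "apply_moves", "data": {
  "series": [
    [0.0006,-0.0065,-0.0067,0,0,0],
    [0.0011,-0.0115,-0.0145,0,0,0],
    [0.0014,-0.015,-0.0231,0,0,0],
    [0.0016,-0.0166,-0.0323,0,0,0],
    [0.0016,-0.0165,-0.0416,0,0,0],
    [0.0014,-0.0146,-0.0507,0,0,0],
    [0.0011,-0.011,-0.0592,0,0,0],
    [0.0006,-0.0057,-0.0669,0,0,0]
  ]
}}

```text
time: 13.9
eef_pos: [0.4133, 0.1474, 0.0491]
tcp_rot: [0.999, 0.046, 0.001, -0.001]
contact_force: [-5.5, 6.8, 16.2]
opening: 0.19
finger_force: 59.7
```

```bash
python3 circ.py 2.27 7.0 18
```

```text
[-0.0009, 0.0091, -0.0084]
[-0.002, 0.0201, -0.0141]
[-0.0031, 0.0323, -0.0168]
[-0.0043, 0.0446, -0.0162]
[-0.0055, 0.0564, -0.0124]
[-0.0065, 0.0668, -0.0056]
[-0.0073, 0.0751, 0.0036]
[-0.0078, 0.0808, 0.0147]
[-0.0081, 0.0833, 0.0269]
[-0.008, 0.0827, 0.0393]
[-0.0076, 0.0788, 0.0512]
[-0.007, 0.072, 0.0616]
[-0.0061, 0.0628, 0.0699]
[-0.005, 0.0517, 0.0754]
[-0.0038, 0.0396, 0.0779]
[-0.0026, 0.0272, 0.0772]
[-0.0015, 0.0154, 0.0733]
[-0.0005, 0.0051, 0.0664]
[0.41331959 0.14740172 0.04913272] [-5.47558038  6.77744525 16.17759587] 0.19036177712377922
```

>>> {"op": "apply_moves", "data": {
  "series": [
    [-0.0009,0.0091,-0.0084,0,0,0],
    [-0.002,0.0201,-0.0141,0,0,0],
    [-0.0031,0.0323,-0.0168,0,0,0],
    [-0.0043,0.0446,-0.0162,0,0,0],
    [-0.0055,0.0564,-0.0124,0,0,0],
    [-0.0065,0.0668,-0.0056,0,0,0],
    [-0.0073,0.0751,0.0036,0,0,0],
    [-0.0078,0.0808,0.0147,0,0,0],
    [-0.0081,0.0833,0.0269,0,0,0],
    [-0.008,0.0827,0.0393,0,0,0],
    [-0.0076,0.0788,0.0512,0,0,0],
    [-0.007,0.072,0.0616,0,0,0],
    [-0.0061,0.0628,0.0699,0,0,0],
    [-0.005,0.0517,0.0754,0,0,0],
    [-0.0038,0.0396,0.0779,0,0,0],
    [-0.0026,0.0272,0.0772,0,0,0],
    [-0.0015,0.0154,0.0733,0,0,0],
    [-0.0005,0.0051,0.0664,0,0,0]
  ]
}}

```text
time: 16.15
eef_pos: [0.4126, 0.1507, 0.1022]
tcp_rot: [0.999, 0.047, 0.001, -0.001]
contact_force: [-1.8, 4.3, 5.6]
opening: 0.189
finger_force: 60.9
```

```bash
python3 circ.py 7.0 9.0 8
python3 - <<'E'
from h import *
im,C=shot('wrist','w5')
E
```

```text
[0.0008, -0.0079, -0.0088]
[0.0013, -0.0133, -0.0193]
[0.0015, -0.016, -0.0309]
[0.0015, -0.0157, -0.0427]
[0.0012, -0.0126, -0.0541]
[0.0006, -0.0067, -0.0644]
[-0.0001, 0.0015, -0.0729]
[-0.0011, 0.0116, -0.0791]
[0.41261315 0.15074685 0.10219179] [-1.84092231  4.34752073  5.55962323] 0.18859493254210097
```

View pics/w5.png

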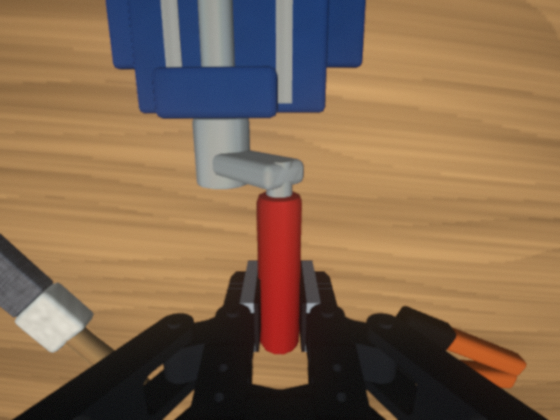

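The handle has followed a full turn and is held well at (280,270), and the jaw has moved out of view. About 0.4 turn remains before the jaw makes contact.

>>> {"op": "apply_moves", "data": {
  "series": [
    [0.0008,-0.0079,-0.0088,0,0,0],
    [0.0013,-0.0133,-0.0193,0,0,0],
    [0.0015,-0.016,-0.0309,0,0,0],
    [0.0015,-0.0157,-0.0427,0,0,0],
    [0.0012,-0.0126,-0.0541,0,0,0],
    [0.0006,-0.0067,-0.0644,0,0,0],
    [-0.0001,0.0015,-0.0729,0,0,0],
    [-0.0011,0.0116,-0.0791,0,0,0]
  ]
}}

```text
time: 17.2
eef_pos: [0.4122, 0.16, 0.0393]
tcp_rot: [0.999, 0.047, 0.001, -0.0]
contact_force: [-6.0, -1.3, 19.5]
opening: 0.188
finger_force: 62.1
```

```bash
python3 circ.py 9.0 10.6 16
```

```text
[-0.0004, 0.0044, -0.0017]
[-0.0009, 0.0089, -0.003]
[-0.0013, 0.0136, -0.0039]
[-0.0018, 0.0183, -0.0042]
[-0.0022, 0.023, -0.0041]
[-0.0027, 0.0277, -0.0035]
[-0.0031, 0.0323, -0.0024]
[-0.0036, 0.0368, -0.0009]
[-0.004, 0.0411, 0.001]
[-0.0044, 0.0452, 0.0034]
[-0.0047, 0.049, 0.0062]
[-0.0051, 0.0526, 0.0094]
[-0.0054, 0.0558, 0.0128]
[-0.0057, 0.0586, 0.0166]
[-0.0059, 0.0611, 0.0207]
[-0.0061, 0.0631, 0.025]
[0.4122047  0.15997516 0.03928816] [-5.95986783 -1.32874473 19.54375617] 0.18792478917433428
```

>>> {"op": "apply_moves", "data": {
  "series": [
    [-0.0004,0.0044,-0.0017,0,0,0],
    [-0.0009,0.0089,-0.003,0,0,0],
    [-0.0013,0.0136,-0.0039,0,0,0],
    [-0.0018,0.0183,-0.0042,0,0,0]
  ]
}}

```text
time: 17.7
eef_pos: [0.4108, 0.1733, 0.0358]
tcp_rot: [0.999, 0.047, 0.001, 0.001]
contact_force: [-3.5, -6.0, 15.5]
opening: 0.19
finger_force: 61.7
```

>>> {"op": "apply_moves", "data": {
  "series": [
    [-0.0004,0.0047,0,0,0,0],
    [-0.0009,0.0094,0.0007,0,0,0],
    [-0.0009,0.0094,0.0007,0,0,0]
  ]
}}

```text
time: 18.08
eef_pos: [0.4101, 0.1802, 0.036]
tcp_rot: [0.999, 0.048, 0.001, 0.002]
contact_force: [-2.6, -8.2, 12.3]
opening: 0.189
finger_force: 61.4
```

>>> {"op": "apply_moves", "data": {
  "series": [
    [-0.0004,0.0046,0.0011,0,0,0],
    [-0.0009,0.0091,0.0026,0,0,0],
    [-0.0009,0.0091,0.0026,0,0,0]
  ]
}}

```text
time: 18.45
eef_pos: [0.4094, 0.1861, 0.0372]
tcp_rot: [0.999, 0.048, 0.001, 0.003]
contact_force: [1.1, -12.9, 6.7]
opening: 0.187
finger_force: 61.0
```

>>> {"op": "apply_moves", "data": {
  "series": [
    [-0.0004,0.0043,0.0019,0,0,0],
    [-0.0008,0.0084,0.0043,0,0,0],
    [-0.0008,0.0084,0.0043,0,0,0]
  ]
}}

```text
time: 18.82
eef_pos: [0.4087, 0.1917, 0.0394]
tcp_rot: [0.999, 0.048, 0.001, 0.004]
contact_force: [5.4, -17.1, -1.2]
opening: 0.191
finger_force: 60.3
```

>>> {"op": "apply_moves", "data": {
  "series": [
    [-0.0004,0.0038,0.0028,0,0,0],
    [-0.0007,0.0074,0.006,0,0,0],
    [-0.0007,0.0074,0.006,0,0,0],
    [-0.0007,0.0074,0.006,0,0,0]
  ]
}}

```text
time: 19.32
eef_pos: [0.408, 0.197, 0.0427]
tcp_rot: [0.999, 0.048, 0.001, 0.005]
contact_force: [9.8, -17.7, -12.9]
opening: 0.189
finger_force: 59.4
```

>>> {"op": "apply_moves", "data": {
  "series": [
    [0,0,0,0,0,0],
    [0,0,0,0,0,0],
    [0,0,0,0,0,0],
    [0,0,0.04,0,0,0],
    [0,0,0.1,0,0,0],
    [0,0,0.17,0,0,0],
    [0,0,0.25,0,0,0],
    [0,0,0.25,0,0,0]
  ],
  "jaw": 0.6
}}

```text
time: 20.32
eef_pos: [0.4094, 0.2026, 0.251]
tcp_rot: [0.999, 0.047, 0.006, -0.002]
contact_force: [0.6, 0.1, -0.4]
opening: 0.602
finger_force: 0.0
```

Run:
```python
from h import *
st=ctrl.get_state();print(st['eef_pos'],st['contact_force'])
im,C=shot('scene','s2')
cv2.imwrite('pics/s2c.png',cv2.resize(im[60:230,200:420],None,fx=3,fy=3,interpolation=cv2.INTER_CUBIC)[:,:,::-1])
```

```text
[0.40944982 0.20255875 0.25101731] [ 0.63979293  0.11808357 -0.40138187]
```

View pics/s2c.png

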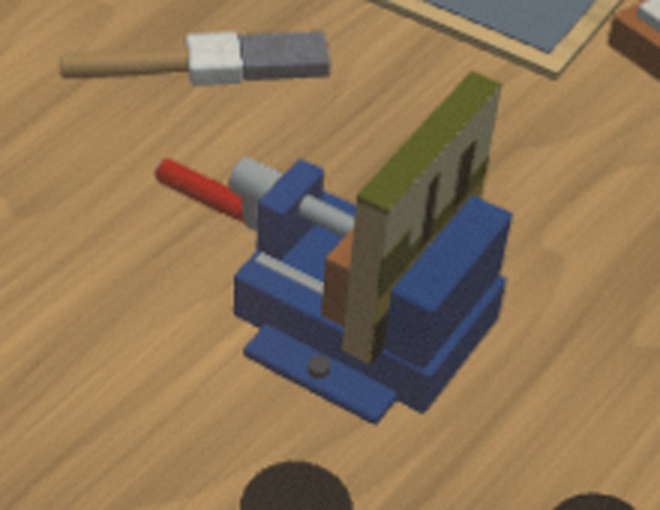

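The panel is clamped upright (430,220) with the painted side against the fixed jaw, the handle is released and the arm is clear.

```bash
python3 -c "
from plant import ctrl
print(ctrl.sign_off())"
```

```text
the job is handed in; nothing more can be done
None
```

The river panel is clamped upright in the vise, painted side against the fixed jaw; the crank is wound tight and released, and the job was handed in at about 20 s of the 67 s allowed (no verdict was returned).

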